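Find the rocking pot lid and hold it shut

ROBOT

A 7-joint arm with a two-finger parallel gripper is mounted at the origin on the work surface. World frame = base frame: x ahead of the robot, y to its left, z up, the work surface at z = 0. Lengths are in m, angles in rad, forces in N, time in s.
With the tool pointing down it reaches from about 0.4 to 0.875 m from the base axis. Payload 19.3 kg.
Tool frame: the origin (TCP) lies on the centre line of the jaws, within the pads' length; the fingertips stand 8 mm ahead of it and the grasp point (between the pads) lies 11 mm behind it; z points along the fingers, y is the line along which they close (so a half turn about z gives the same grasp; the last joint's range is limited). The gripper opens to 85 mm and grips with 20 to 120 N. Pads are 22 mm wide; open, the fingers measure 114 mm over their backs; the gripper's body (76 mm by 85 mm) begins 54 mm behind the grasp point. The pads swing forward as they close: fully open they stand 13 mm farther back than shut.
Start: joints at [-1.269, 0.521, -0.036, 1.599, 0.021, 1.021, -0.113], TCP at [0.227, 0.582, 0.239] pointing down, gripper open.
Joint ranges: [-2.91, 2.91], [-0.3, 2.13], [-1.5, 1.42], [0.17, 2.43], [-1.26, 4.41], [0.16, 1.93], [-2.52, 2.52]. Speed limits (rad/s): [1.89, 1.89, 2.39, 2.39, 3.01, 3.01, 3.01].

INTERFACE

Orientations are given as [roll, pitch, yaw] about the fixed x, y, z axes, in that order (R = Rz(yaw) Ry(pitch) Rx(roll)).
In Python, from workcell import status, grab_frame, camera_params, bot, search_frame, silhouettes gives the robot as it stands.
- The arm moves only by the shell command python3 -m creep 'ROWS' [FORCE]. ROWS is JSON, a list of rows, each a list of 5 numbers: the shift along the tool's x, y, z in units of 60 mm (1.0 is 60 mm), then the turn about the tool's z in units of 8 degrees (1.0 is 8 degrees), then the opening, from 0 (shut) to 1 (fully open). In form: [[x, y, z, twist, hand], ...]. A call has 1 to 5 rows; each row is the pose to reach, as a shift and turn from the pose commanded when the call began, along the tool's axes at that moment; what a row does not reach only later rows make up. A row lasts 1/8 s, in which the tool goes at most 62.5 mm and 10.7 degrees, less where a joint would pass 70% of its speed; a pose out of reach is approached as far as the arm can. A call with a gripper value outside its range is refused whole. The fingers move at their own pace and stop on an object; FORCE is the grip in N (left out, the last holds). Time passes only in rows, so rows that repeat a pose let the fingers close. It gives the time, the measured TCP pose, the force, the opening and the grip force at its end, in the units of the state.
- status.observe(): the state, without advancing time (a new reading comes with each control period).
- grab_frame(name): name is "scene" or "top"; returns the picture (400x640x3 uint8, blue, green, red); there is no depth.
- camera_params(name): a dict with "K" (3x3 intrinsics, pixels), "rvec" (rotation vector, rad) and "tvec" (3), from world to camera coordinates, as OpenCV has them. Camera axes: x right, y down, z forward; pixel columns grow to the right and rows downward; lengths in m; the calibration is good to about 2 mm. A picture is of the moment at which its call begins. camera_params takes no time and is no camera call.
- bot.job_done(): hands the job in; it is judged then, once.
Trained networks look in the newest picture that a camera, given by its name, has taken for a name from the list of things; names that differ only in an ending like _2 or _b are one class to them, and where a whole thing is asked for, a point or a joint stands for the part that bears it (a point fixed in the world has none). Each returns a list of dicts, best first, with "p" (0 to 1); they miss things now and then, are a little off and sometimes report something else, mostly with a low value. They report only what shows in the picture. A call takes as long as a camera call. They do not tell look-alikes from the thing itself.
- search_frame(camera, name): "extent" ([left, top, right, bottom] as shares, 0 to 1, of the picture: columns of its width, rows of its height, round what is visible of it).
- silhouettes(camera, name): "mask" (400x640 bool, what is visible of it) and "extent" ([left, top, right, bottom] as shares, 0 to 1, of the picture: columns of its width, rows of its height, round what is visible of it).
The state is a dict: "clock": time; "qpos": joint angles; "qd": joint speeds; "joint_efforts": joint torques, N m; "position": TCP position; "tool_rot": TCP orientation; "force": force on the tool from outside, world axes, zero at the start; "moment": the same for the moment, N m; "grip_width": finger opening in m; "finger_force": force on a finger pad.
Only numpy, scipy, OpenCV 4.12 (cv2) and the standard library are available. Lean on these libraries where they do the work, as an engineer would, in place of code of your own. Each camera call takes 0.05 s, during which the arm holds its last target. There are 200 camera calls.

TASK

One of the four identical bamboo lids on the storage pots is not home: it rocks when it is pressed near its edge. Press the lids near the edge with the fingertips until that one tips, then push it straight down at its middle until it sits level and fully home, and finish while still holding it down there, because its sprung seal lifts it again when let go. Use fingertip pressure only, pick nothing up, and leave everything else where it stands.

Things in the scene. Friction and masses are not known exactly. Their poses are not given: they have to be found in the camera images.
- rack: fixed bamboo rack, 110 x 436 mm, 30 mm high, long along its own y, with a row of four white ceramic pots that do not move. Origin: centre of its underside, z up. Each pot is 95 mm across; inside a 9 mm high, 3.5 mm thick collar of 44 mm inner radius is a flat ledge for the lid, whose top stands 5 to 9 mm above the collar. The rims differ by up to 4 mm in height
- seal (a joint): sprung seal under the one loose lid, whichever pot that is: how far it is pressed down, in m; 0 as found, about 0.004 when that lid is home on its ledge. A round pad of 16 mm radius at the middle of the pot, 4 mm above the ledge, carries the loose lid; it takes 5.5 N to start it and 9.5 N to have it fully down, and it springs back when let go
- lid_1: plain round bamboo lid, 85 mm across, 14 mm thick, 70 g, lying in the collar of the pot at place_1. Origin: centre of its underside, z up; top face at 88 mm at the start, for all four. If it is the loose one, 1 N near its edge (25 mm or more from the middle) tips it 0.15 rad, that edge dropping 4 mm, and a press at the middle lowers it 4 mm; else it is firm everywhere
- lid_2: plain round bamboo lid, 85 mm across, 14 mm thick, 70 g, lying in the collar of the pot at place_2. Origin: centre of its underside, z up; top face at 88 mm at the start, for all four. If it is the loose one, 1 N near its edge (25 mm or more from the middle) tips it 0.15 rad, that edge dropping 4 mm, and a press at the middle lowers it 4 mm; else it is firm everywhere
- lid_3: plain round bamboo lid, 85 mm across, 14 mm thick, 70 g, lying in the collar of the pot at place_3. Origin: centre of its underside, z up; top face at 88 mm at the start, for all four. If it is the loose one, 1 N near its edge (25 mm or more from the middle) tips it 0.15 rad, that edge dropping 4 mm, and a press at the middle lowers it 4 mm; else it is firm everywhere
- lid_4: plain round bamboo lid, 85 mm across, 14 mm thick, 70 g, lying in the collar of the pot at place_4. Origin: centre of its underside, z up; top face at 88 mm at the start, for all four. If it is the loose one, 1 N near its edge (25 mm or more from the middle) tips it 0.15 rad, that edge dropping 4 mm, and a press at the middle lowers it 4 mm; else it is firm everywhere
- place_1 (a point): fixed point on the axis of one pot, 74 mm above the rack's underside, 157.5 mm from the rack's centre towards its +y end; axes as the rack
- place_2 (a point): fixed point on the axis of one pot, 74 mm above the rack's underside, 52.5 mm from the rack's centre towards its +y end; axes as the rack
- place_3 (a point): fixed point on the axis of one pot, 74 mm above the rack's underside, 52.5 mm from the rack's centre towards its -y end; axes as the rack
- place_4 (a point): fixed point on the axis of one pot, 74 mm above the rack's underside, 157.5 mm from the rack's centre towards its -y end; axes as the rack
- flask: bystander: tall black steel flask with push-button stopper, 72 mm across, 223 mm high. Origin: centre of its underside
- mug_a: bystander: orange melamine mug, 80 mm across, 85 mm high, with a handle. Origin: centre of its underside
- mug_b: bystander: orange melamine mug, 80 mm across, 85 mm high, with a handle, standing on the 24 mm thick pine plank at the far side. Origin: centre of its underside
- jar: bystander: clear glass jar with steel screw lid, 76 mm across, 113 mm high. Origin: centre of its underside
- spoon_rest: bystander: shallow bamboo tray, 240 x 80 mm, 12 mm high. Origin: centre of its underside
- spoon: bystander: steel tablespoon 190 mm long lying in the bamboo tray; origin near its middle
Not all that is in view belongs to the job. What is shaped like the lid_1 but blue is not meant.

How it is judged:
On the way, in this order (a step that is already met when the one before it is completed fails the run):
1. the loose lid is tipped by a press near its edge (((angle between lid_1's own z axis and vertical above 0.05 rad and contact force between the fingers and lid_1 above 0.3 N) or (angle between lid_2's own z axis and vertical above 0.05 rad and contact force between the fingers and lid_2 above 0.3 N) or (angle between lid_3's own z axis and vertical above 0.05 rad and contact force between the fingers and lid_3 above 0.3 N) or (angle between lid_4's own z axis and vertical above 0.05 rad and contact force between the fingers and lid_4 above 0.3 N))), for 0.04 s.
2. the loose lid is pushed level and home by the fingers (value of joint seal above 0.003 m and ((z of lid_1 in the frame of rack below 0.0715 m and contact force between the fingers and lid_1 above 3 N) or (z of lid_2 in the frame of rack below 0.0715 m and contact force between the fingers and lid_2 above 3 N) or (z of lid_3 in the frame of rack below 0.0715 m and contact force between the fingers and lid_3 above 3 N) or (z of lid_4 in the frame of rack below 0.0715 m and contact force between the fingers and lid_4 above 3 N)) and angle between each of lid_1, lid_2, lid_3, lid_4's own z axis and vertical below 0.03 rad), for 0.2 s.
At the end, for the whole second after the job is handed in: The fingers press on the loose lid with more than 3 N and its seal is down by more than 3 mm (lid underside under 71.5 mm in the rack's frame); all four lids are at rest, level within 0.03 rad and within 6 mm of their places (all of step 2 and horizontal distance between lid_1 and place_1 below 0.006 m and horizontal distance between lid_2 and place_2 below 0.006 m and horizontal distance between lid_3 and place_3 below 0.006 m and horizontal distance between lid_4 and place_4 below 0.006 m and linear speed of each of lid_1, lid_2, lid_3, lid_4 below 0.02 m/s); the arm keeps its last pose, push and grip.
It fails at once if a lid is lifted (more than 12 mm above where it lay) (z of any of lid_1, lid_2, lid_3, lid_4 in the frame of rack above 0.086 m).
It fails at once if a lid is pressed with more than 60 N (contact force between the fingers and lid_1 above 60 N or contact force between the fingers and lid_2 above 60 N or contact force between the fingers and lid_3 above 60 N or contact force between the fingers and lid_4 above 60 N).
It fails at once if a bystander is moved by more than 20 mm (distance of any of flask, mug_a, mug_b, jar, spoon_rest, spoon from where it was at the start of the episode above 0.02 m).
It also fails if it takes over 48 s, if anything falls off the work surface, if the arm or the gripper's body presses on something with over 40 N, if the wrist force passes 120 N, or if a joint passes its speed limit or range.

## Working session

There is one attempt and no reset: what is moved stays moved. The work goes in short steps, Python scripts to look and compute and a shell command to move; the robot and the scene stay as the last step left them, time stands still between calls to the robot, and variables do not carry over. Pictures are saved under pics/ and viewed, at most 10 in all, crops included, and the job is handed in when it is done.

```bash
mkdir -p pics; python3 - <<'E'
from workcell import *
import cv2,numpy as np
for c in("scene","top"):
    cv2.imwrite(f"pics/{c}0.png",grab_frame(c))
    p=camera_params(c);R=cv2.Rodrigues(np.array(p["rvec"],float))[0];print(c,(-R.T@np.array(p["tvec"]).ravel()).round(3))
    for d in silhouettes(c,"lid_1"):
        e=np.array(d["extent"])*[640,400,640,400];print(round(d["p"],2),e.round(0))
s=status.observe();print(s["clock"],s["position"],s["tool_rot"],s["force"])
E
```

```text
scene [1.122 0.642 0.968]
0.83 [289. 155. 314. 179.]
0.81 [269. 143. 295. 164.]
0.79 [306. 177. 336. 204.]
0.67 [348. 265. 379. 289.]
0.66 [331. 204. 361. 224.]
0.57 [385. 233. 420. 265.]
0.16 [261. 235. 298. 286.]
top [ 0.326 -0.022  1.417]
0.95 [304. 205. 334. 228.]
0.89 [273. 198. 298. 227.]
0.76 [337. 207. 366. 237.]
0.71 [227. 230. 255. 259.]
0.69 [234. 183. 255. 207.]
0.2 [0.22699868 0.58212118 0.23895816] [-3.14093155e+00  2.15381257e-05  2.76979230e+00] [0.41976448 0.59511098 0.83323608]
```

View pics/scene0.png

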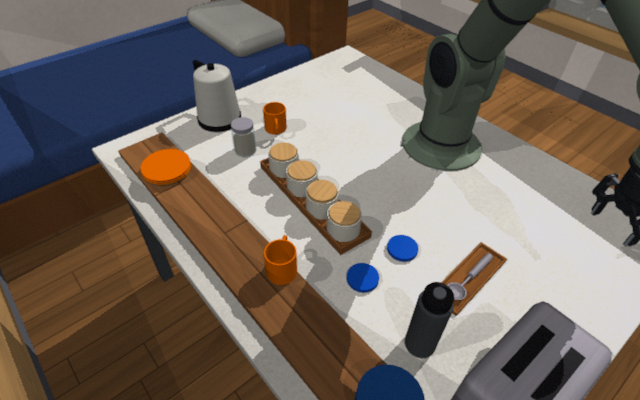

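View pics/top0.png

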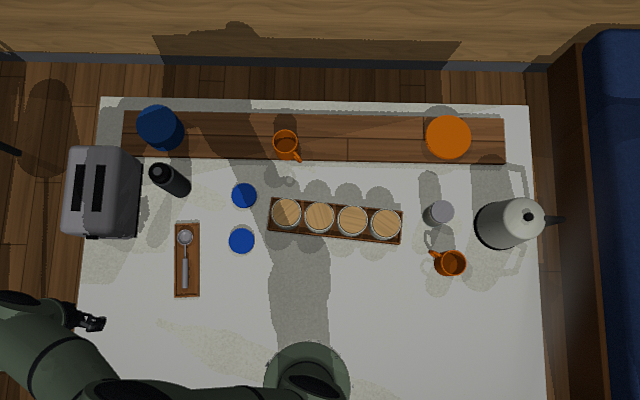

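The scene view shows the four bamboo lids at about (344,216), (322,192), (302,172) and (284,154). In the top view they are at (286,212), (319,216), (352,221) and (386,224). The blue discs are decoys.

```bash
cat > h.py <<'E'
from workcell import *
import cv2,numpy as np
from scipy.spatial.transform import Rotation as Ro
def ray(c,uv,z):
    p=camera_params(c);K=np.array(p["K"],float);R=cv2.Rodrigues(np.array(p["rvec"],float))[0];t=np.array(p["tvec"]).ravel()
    C=-R.T@t;d=R.T@np.linalg.solve(K,[*uv,1]);return C+d*(z-C[2])/d[2]
def togo(P):  # tool-frame units to target TCP
    s=status.observe();R=Ro.from_euler("xyz",s["tool_rot"]).as_matrix()
    return (R.T@(np.array(P)-s["position"])/.06).round(3)
E
python3 - <<'E'
from h import *
T=[(286,212),(319,216),(352,221),(386,224)];S=[(344,216),(322,192),(302,172),(284,154)]
for c,L in(("top",T),("scene",S)):
    im=grab_frame(c);hsv=cv2.cvtColor(im,cv2.COLOR_BGR2HSV)
    for u in L:
        print(c,u,hsv[u[1],u[0]],end=" ")
        m=((hsv[...,0]>8)&(hsv[...,0]<28)&(hsv[...,1]>70)&(hsv[...,2]>120)).astype(np.uint8)
        k=np.zeros_like(m);cv2.circle(k,u,18,1,-1)
        n,l,st,ce=cv2.connectedComponentsWithStats(cv2.morphologyEx(m*k,cv2.MORPH_OPEN,np.ones((3,3),np.uint8)))
        i=l[u[1],u[0]]
        print(st[i],ce[i].round(1),ray(c,ce[i],.088).round(4))
s=status.observe();print(s["clock"],s["grip_width"])
E
```

```text
top (286, 212) [ 18 124 158] [280 199  20  25 324] [290.1 210. ] [0.5441 0.0631 0.088 ]
top (319, 216) [ 17 123 158] [306 203  27  26 560] [319.  215.5] [ 0.5288 -0.0279  0.088 ]
top (352, 221) [ 18 122 161] [340 206  26  27 557] [352.4 219.2] [ 0.5196 -0.1325  0.088 ]
top (386, 224) [ 17 121 158] [373 210  27  27 563] [385.8 222.8] [ 0.5105 -0.237   0.088 ]
scene (344, 216) [ 17 131 156] [329 201  31  24 580] [343.9 212.4] [0.539  0.0779 0.088 ]
scene (322, 192) [ 17 129 204] [307 180  30  21 504] [321.6 189.9] [ 0.5293 -0.0266  0.088 ]
scene (302, 172) [ 17 133 192] [288 160  28  20 441] [301.3 169.6] [ 0.52   -0.1308  0.088 ]
scene (284, 154) [ 17 130 196] [270 143  27  17 382] [282.8 151.1] [ 0.5107 -0.2346  0.088 ]
0.3 0.08537116739175972
```

```bash
python3 - <<'E'
from h import *
print(togo([.5077,.0802,.14]))
E
```

```text
[-7.398 -6.094  1.654]
```

```bash
python3 -m creep '[[-0.75,-0.6,0,0,0],[-1.5,-1.2,0,0,0],[-2.2,-1.8,0,0,0],[-3.0,-2.5,0,0,0],[-3.7,-3.05,0,0,0]]' && python3 -m creep '[[-0.75,-0.6,0.3,0,0],[-1.5,-1.2,0.6,0,0],[-2.2,-1.8,0.8,0,0],[-3.0,-2.5,1.2,-1,0],[-3.7,-3.05,1.65,-2,0]]'; python3 - <<'E'
from h import *
s=status.observe();print(s["tool_rot"],s["grip_width"],s["force"],togo([.5077,.0802,.11]))
E
```

```text
clock: 0.92
position: [0.3682, 0.329, 0.2395]
tool_rot: [3.141, 0.0, 2.769]
force: [0.7, 1.2, 0.4]
grip_width: -0.0003
finger_force: 0.0
clock: 1.55
position: [0.5074, 0.0807, 0.1414]
tool_rot: [3.141, 0.001, 3.054]
force: [0.7, 0.2, 0.2]
grip_width: -0.0003
finger_force: 0.0
[3.14104370e+00 1.29065588e-03 3.05382652e+00] -0.0003466939389662835 [0.74235109 0.18840317 0.23595502] [-0.005 -0.009  0.523]
```

```bash
python3 -m creep '[[0,0,0.4,0,0],[0,0,0.66,0,0],[0,0,0.66,0,0]]'; for i in 1; do python3 -m creep '[[0,0,0.04,0,0],[0,0,0.04,0,0]]';  python3 -m creep '[[0,0,0.04,0,0],[0,0,0.04,0,0]]'; python3 -m creep '[[0,0,0.03,0,0],[0,0,0.03,0,0]]'; done | egrep 'posi|force:'
```

```text
clock: 1.92
position: [0.5058, 0.0829, 0.1014]
tool_rot: [-3.141, -0.002, 3.05]
force: [0.5, 1.1, -0.3]
grip_width: 0.0
finger_force: 0.0
position: [0.5067, 0.0828, 0.1002]
force: [-0.8, 0.1, -0.0]
finger_force: 0.0
position: [0.5064, 0.0824, 0.0973]
force: [-0.0, 0.5, -0.3]
finger_force: 0.0
position: [0.5066, 0.0823, 0.096]
force: [-4.3, -0.5, 16.5]
finger_force: 8.4
```

Lid A is firm (16.5 N with no give). Next is lid B.

```bash
python3 -m creep '[[0,0,-0.3,0,0],[0,-0.9,-0.3,0,0],[0,-1.75,-0.3,0,0],[0,-1.75,-0.08,0,0],[0,-1.75,-0.08,0,0]]' | egrep 'posi|force:';  python3 -m creep '[[0,0,0.04,0,0],[0,0,0.04,0,0]]'| egrep 'posi|force:';  python3 -m creep '[[0,0,0.03,0,0],[0,0,0.03,0,0]]'| egrep 'posi|force:'
```

```text
position: [0.4963, -0.0219, 0.0995]
force: [1.0, -1.0, -0.2]
finger_force: 0.0
position: [0.4968, -0.0214, 0.0978]
force: [-0.7, -0.0, 0.0]
finger_force: 0.0
position: [0.4967, -0.022, 0.096]
force: [0.5, 0.3, 0.5]
finger_force: 0.4
```

```bash
python3 -m creep '[[0,0,0.015,0,0],[0,0,0.015,0,0]]'| egrep 'posi|force:';  python3 -m creep '[[0,0,0.015,0,0],[0,0,0.015,0,0]]'| egrep 'posi|force:'
```

```text
position: [0.4964, -0.0222, 0.0951]
force: [-1.8, 1.6, 4.8]
finger_force: 2.4
position: [0.4965, -0.0222, 0.0942]
force: [-3.6, 0.9, 6.3]
finger_force: 2.9
```

```bash
python3 -m creep '[[0,0,0.015,0,0],[0,0,0.015,0,0]]'| egrep 'posi|force:';  python3 -m creep '[[0,0,0.015,0,0],[0,0,0.015,0,0]]'| egrep 'posi|force:'
```

```text
position: [0.4964, -0.0222, 0.0933]
force: [-4.0, 1.7, 6.9]
finger_force: 3.3
position: [0.4968, -0.0223, 0.0927]
force: [-2.7, 1.5, 9.8]
finger_force: 4.6
```

```bash
python3 - <<'E'
from h import *
im=grab_frame("scene")[110:270,230:430]
cv2.imwrite("pics/p1.png",cv2.resize(im,None,fx=3.7,fy=3.7,interpolation=cv2.INTER_CUBIC))
s=status.observe();print(s["position"],s["force"],s["moment"])
E
```

```text
[ 0.49678113 -0.02227893  0.09264347] [-3.43862336  1.10445522  8.80227919] [ 0.19719003  0.7429596  -0.01496585]
```

View pics/p1.png

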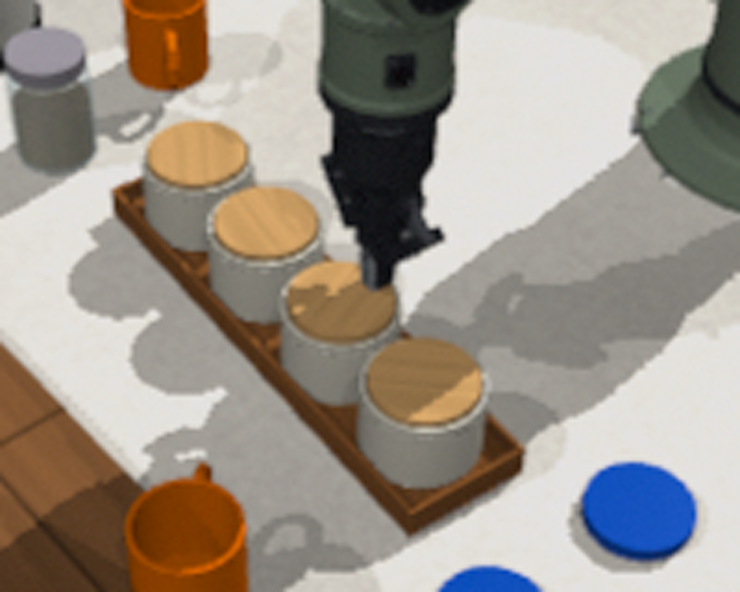

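The picture shows the fingertip on the near edge of lid B, at crop pixel (378,285). The tool sank over 3 mm there at low force, so B is the loose lid. Next I press its middle.

```bash
python3 -m creep '[[0,0,-0.3,0,0],[-0.54,-0.03,-0.3,0,0],[-0.54,-0.03,-0.1,0,0],[-0.54,-0.03,-0.08,0,0]]' | egrep 'posi|force:';  python3 -m creep '[[0,0,0.03,0,0],[0,0,0.03,0,0]]'| egrep 'posi|force:';  python3 -m creep '[[0,0,0.03,0,0],[0,0,0.03,0,0]]'| egrep 'posi|force:'
```

```text
position: [0.5278, -0.0271, 0.0962]
force: [-0.5, 0.1, -0.9]
finger_force: 0.0
position: [0.5282, -0.0271, 0.0955]
force: [-2.8, -0.0, 4.9]
finger_force: 2.4
position: [0.5283, -0.0271, 0.0939]
force: [-4.0, 0.4, 6.1]
finger_force: 3.1
```

```bash
python3 -m creep '[[0,0,0.03,0,0],[0,0,0.03,0,0]]'| egrep 'posi|force:';  python3 -m creep '[[0,0,0.02,0,0],[0,0,0.02,0,0]]'| egrep 'posi|force:'
```

```text
position: [0.5283, -0.0271, 0.0922]
force: [-5.0, 0.3, 7.0]
finger_force: 4.0
position: [0.5284, -0.0271, 0.092]
force: [-11.4, 0.9, 32.0]
finger_force: 15.9
```

```bash
python3 -m creep '[[0,0,-0.006,0,0],[0,0,-0.006,0,0],[0,0,-0.006,0,0],[0,0,-0.006,0,0]]'| egrep 'clock|posi|force:'; python3 - <<'E'
from h import *
im=grab_frame("scene")[110:270,230:430]
cv2.imwrite("pics/p2.png",cv2.resize(im,None,fx=3.7,fy=3.7,interpolation=cv2.INTER_CUBIC))
s=status.observe();print(s["position"],s["force"])
E
```

```text
clock: 6.85
position: [0.5284, -0.0271, 0.092]
force: [-8.4, -0.4, 22.6]
finger_force: 11.8
[ 0.52832891 -0.02708894  0.09197977] [-9.57218268e+00  2.10294121e-03  2.37657002e+01]
```

View pics/p2.png

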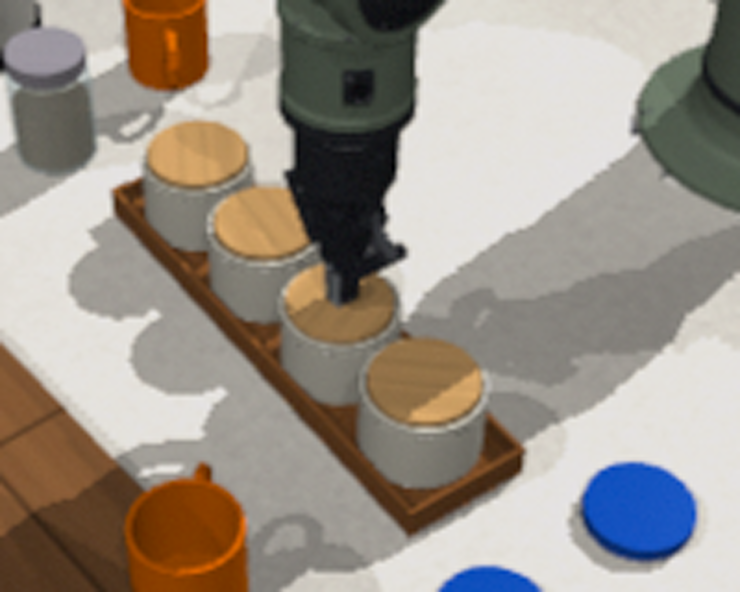

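Lid B now lies level and low, with the fingertip at its middle (342,295). It bottoms out 4 mm down, held at about 23 N.

```bash
python3 -c "
from workcell import bot
print(bot.job_done())"
```

```text
the job is handed in; nothing more can be done
None
```

The loose lid was the second from the robot's left: it tipped when pressed near its edge, then went down 4 mm at its middle until it bottomed out, and I handed the job in while still holding it there at about 23 N; the hand-in call returned no verdict.

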